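Run the tube carriage onto the press's carrier arm and pin it

ROBOT

A 7-joint arm with a two-finger parallel gripper is mounted at the origin on the work surface. World frame = base frame: x ahead of the robot, y to its left, z up, the work surface at z = 0. Lengths are in m, angles in rad, forces in N, time in s.
With the tool pointing down it reaches from about 0.425 to 0.875 m from the base axis. Payload 4.7 kg.
Tool frame: the origin (TCP) lies between the finger pads; the fingertips stand 19 mm ahead of it and the grasp point (between the pads) is the TCP (ctrl.tip_extent is the distance from the TCP to the fingertips, in m); z points along the fingers, y is the line along which they close (so a half turn about z gives the same grasp; the last joint's range is limited). The gripper opens to 87 mm and grips with 3 to 60 N. Pads are 19 mm wide; open, the fingers measure 117 mm over their backs; the gripper's body (75 mm by 190 mm) begins 51 mm behind the grasp point.
Start: joints at [-1.087, 0.321, -0.07, 1.45, 0.023, 1.371, -0.057], TCP at [0.294, 0.58, 0.242] pointing down, gripper open.
Joint ranges: [-2.86, 2.86], [-0.3, 2.09], [-1.38, 1.24], [0.06, 2.45], [-1.56, 4.7], [0.09, 2.05], [-2.69, 2.69]. Speed limits (rad/s): [2.57, 2.57, 3.14, 3.14, 3.14, 3.14, 3.14].

INTERFACE

Orientations are given as a rotation vector (axis times angle).
In Python, from bench import ctrl gives the robot as it stands.
- The arm moves only by the shell command python3 -m crank 'ROWS' [OPENING] [FORCE]. ROWS is JSON, a list of rows, each an object of numbers: "tx", "ty", "tz": the shift along the tool's x, y, z in mm; "turn": the turn about the tool's z in units of 5 degrees (1.0 is 5 degrees). In form: [{"tx": .., "ty": .., "tz": .., "turn": ..}, ...]. A call has 1 to 5 rows; each row is the pose to reach, as a shift and turn from the pose commanded when the call began, along the tool's axes at that moment; what a row does not reach only later rows make up. A row lasts 1/8 s, in which the tool goes at most 62.5 mm and 10.7 degrees, less where a joint would pass 70% of its speed; a pose out of reach is approached as far as the arm can. A call with a gripper value outside its range is refused whole. OPENING is the finger opening in mm, from 0 to 87, set as the call begins (- or left out, the last holds). The fingers move at their own pace and stop on an object; FORCE is the grip in N (left out, the last holds). Time passes only in rows, so rows that repeat a pose let the fingers close. It gives the time, the measured TCP pose, the force, the opening and the grip force at its end, in the units of the state.
- ctrl.get_state(): the state, without advancing time (a new reading comes with each control period).
- ctrl.get_image(name): name is "scene" or "top" or "wrist"; returns (picture, depth): 400x640x3 uint8, red, green, blue; 400x640 float32, m along the optical axis (not along the pixel's ray), 0 where there is no reading.
- ctrl.camera_model(name): a dict with "intrinsics" (3x3 intrinsics, pixels), "origin" and "orientation" of the camera in the world. Camera axes: x right, y down, z forward; pixel columns grow to the right and rows downward; lengths in m; the calibration is good to about 2 mm. A picture is of the moment at which its call begins: read the wrist's pose just before it. camera_model takes no time and is no camera call; for the wrist camera it gives the pose at the moment of the call.
- ctrl.close_job(): hands the job in; it is judged then, once.
Trained networks look in the newest picture that a camera, given by its name, has taken for a name from the list of things; names that differ only in an ending like _2 or _b are one class to them, and where a whole thing is asked for, a point or a joint stands for the part that bears it (a point fixed in the world has none). Each returns a list of dicts, best first, with "confidence" (0 to 1); they miss things now and then, are a little off and sometimes report something else, mostly with a low value. They report only what shows in the picture. A call takes as long as a camera call.
- ctrl.recognise(camera, query): "xyz" ([x, y, z] in m, in world coordinates, good to about 4 mm: the middle of the surface that is visible of it).
- ctrl.mark_of(camera, query): "xyz" ([x, y, z] in m, in world coordinates, good to about 4 mm: a listed point, or the origin of a listed thing).
The state is a dict: "time": time; "joint_positions": joint angles; "qd": joint speeds; "joint_torque": joint torques, N m; "position": TCP position; "tool_rot": TCP orientation; "ft_force": force on the tool from outside, world axes, zero at the start; "torque": the same for the moment, N m; "grip_width": opening from 0.0 (shut) to 1.0 (fully open); "grip_force": force on a finger pad.
Only numpy, scipy, OpenCV 4.12 (cv2) and the standard library are available. Lean on these libraries where they do the work, as an engineer would, in place of code of your own. Each camera call takes 0.05 s, during which the arm holds its last target. There are 200 camera calls.

TASK

Slide the aluminium tube carriage, without lifting it off, from the blue loading shelf onto the narrow steel arm until it is home against the end stop. Then take the steel lock pin out of the wooden peg rack and drop it through the hole in the carriage and the hole in the arm, fully down. Leave the other things on the bench where they are and finish with the robot clear.

Things in the scene. Friction and masses are not known exactly. Their poses are not given: they have to be found in the camera images.
- station: Fixed loading station. Origin at table level, under the arm's centre line, at the shelf's edge where the arm sticks out; x points out along the arm (sliding direction), z up. Blue shelf: x -190 to 0 mm, y -115 to 115 mm, top 60 mm above the table, no rims. Steel arm: x 0 to 137 mm, 40 mm wide (y -20 to 20), top 71 mm above the table, 20 mm thick, free space beside it.
- nose_tip (a point): Tip of the arm's tapered nose, which lies on the shelf, top 71 mm above the table like the arm's: it widens from 16 mm (rounded) at the tip, 38 mm before the shelf's edge, to the full 40 mm at the edge. Point on the top, on the centre line.
- stop_face (a point): Middle of the end stop's face, at the height of the arm's top, 122 mm along the arm from the station's origin. The stop is a dark steel block across the arm, 70 mm wide, its top 97 mm above the table.
- rail_hole (a point): Centre of the mouth of the vertical pin hole through the arm (15 mm wide, right through the 20 mm thick arm, 71 mm above the table), 32 mm along the arm from the station's origin. Hidden by the carriage once that is home.
- carriage: Aluminium carriage: plate 110 mm long (x, forward, towards the stop), 100 mm wide (y), 10 mm thick, on two ribs 12 mm high along x (|y| 22 to 32 mm) whose 44 mm channel straddles the arm. Two wooden strips cross its front half. Origin at its centre, level with the ribs' undersides. Starts askew on the shelf. Home: origin 67 mm along the arm, 59 mm above the table. About 0.5 kg.
- carriage_hole (a point): Centre of the pin hole (16 mm wide, right through the plate) on the carriage's plate top (22 mm above the carriage's origin), 35 mm behind the carriage's centre. Over the arm's hole when the carriage is home.
- pin: Steel lock pin, about 0.11 kg: shaft 12 mm thick, 55 mm long with tapered tip, then a flange 28 mm wide and 5 mm thick, then a round grip 18 mm wide, 32 mm tall (92 mm in all). Grasp the grip, its middle 76 mm above the tip. Origin at the tip; z up along the pin. Starts upright in one of the two holes of the wooden peg rack, its flange on the rack's top, 60 mm above the table.
- peg_rack: Fixed wooden peg rack, 150 mm (x) by 56 mm (y), 60 mm tall, with two through holes 15 mm wide at x = -40 and +40 mm on its centre line. Origin at its underside's centre. The pin stands in one hole, a plain wooden dowel in the other.
- dowel: plain wooden dowel, 13 mm thick and 105 mm long, without a head, standing in the other hole of the wooden peg rack. Bystander. Origin at its foot.
- solvent: clear plastic bottle with a yellow cap, 60 mm wide, 130 mm tall. Bystander. Origin at its underside.
- ink_can: steel can, 84 mm wide, 90 mm tall. Bystander. Origin at its underside.
- squeegee: wooden squeegee with a black rubber blade, 170 mm long along its y axis, 28 mm tall, lying flat. Bystander. Origin under the middle of its wooden back.
- spatula: ink spatula 200 mm long lying flat along its x axis. Bystander. Origin under its middle.
- tube_block: wooden block 50 x 200 mm with a black tube lying along it (along y), 36 mm tall in all. Bystander. Origin at its underside.

How it is judged:
On the way, in this order (a step that is already met when the one before it is completed fails the run):
1. The carriage sits home on the arm: its front edge within 4 mm of the stop, straddling the arm within 4 mm of its centre line, square within 3 degrees, resting flat on the arm (pin not yet in) (x of carriage in the frame of station between 0.063 and 0.07 m and y of carriage in the frame of station between -0.004 and 0.004 m and z of carriage in the frame of station between 0.056 and 0.062 m and angle between the x axis of carriage and the x axis of station, either way round below 0.06 rad and angle between carriage's own z axis and vertical below 0.04 rad), for 0.2 s.
2. The lock pin stands through the carriage's and the arm's holes, its flange within 4 mm of the carriage's top (all of step 1 and z of pin in the frame of station below 0.03 m and horizontal distance between pin and rail_hole below 0.006 m and angle between pin's own z axis and vertical below 0.15 rad), for 0.2 s.
At the end, for the whole second after the job is handed in: The carriage rests flat on the arm, front edge within 4 mm of the stop, centred within 4 mm, square within 3 degrees; the pin stands upright (within 8 degrees) through both holes, flange within 4 mm of the carriage top; both at rest, the robot touching nothing (all of step 2 and linear speed of each of carriage, pin below 0.02 m/s and contact force between each of the arm, the fingers and anything else below 0.3 N).
It fails at once if the carriage is lifted more than 15 mm, tipped by more than 14 degrees or falls from shelf or arm (z of carriage in the frame of station above 0.075 m or z of carriage in the frame of station below 0.045 m or angle between carriage's own z axis and vertical above 0.25 rad).
It fails at once if a bystander (dowel, bottle, can, squeegee, spatula, tube block) is moved by more than 40 mm (distance of any of dowel, solvent, ink_can, squeegee, spatula, tube_block from where it was at the start of the episode above 0.04 m).
It also fails if it takes over 72 s, if anything falls off the work surface, if the arm or the gripper's body presses on something with over 40 N, if the wrist force passes 120 N, or if a joint passes its speed limit or range.

## Working session

There is one attempt and no reset: what is moved stays moved. The work goes in short steps, Python scripts to look and compute and a shell command to move; the robot and the scene stay as the last step left them, time stands still between calls to the robot, and variables do not carry over. Pictures are saved under pics/ and viewed, at most 10 in all, crops included, and the job is handed in when it is done.

```bash
mkdir -p pics; ls
cat > h.py <<'E'
import numpy as np, cv2
from scipy.spatial.transform import Rotation as R
from bench import ctrl
def st():
    s=ctrl.get_state(); return s
def cam(name):
    m=ctrl.camera_model(name); im,d=ctrl.get_image(name); return m,im,d
def cloud(m,d):
    K=np.array(m["intrinsics"]); o=np.array(m["orientation"])
    Rm=o if o.shape==(3,3) else R.from_rotvec(o).as_matrix()
    v,u=np.mgrid[:d.shape[0],:d.shape[1]]
    p=np.stack([(u-K[0,2])/K[0,0]*d,(v-K[1,2])/K[1,1]*d,d],-1)
    return p@Rm.T+np.array(m["origin"])
def save(n,im): cv2.imwrite(n,cv2.cvtColor(im,cv2.COLOR_RGB2BGR))
def totool(w):  # world delta (m) -> tool mm
    s=ctrl.get_state(); return R.from_rotvec(s["tool_rot"]).inv().apply(np.array(w))*1000
E
python3 - <<'E'
from h import *
for n in ["top","scene"]:
    m,im,d=cam(n); save(f"pics/{n}0.png",im); np.savez(f"{n}0.npz",d=d)
    print(n,m)
    for q in ["station","nose_tip","stop_face","rail_hole","carriage","carriage_hole","pin","peg_rack","dowel","solvent","ink_can","squeegee","spatula","tube_block"]:
        r=ctrl.mark_of(n,q); print(q,[(np.round(x["xyz"],3).tolist(),round(x["confidence"],2)) for x in r[:2]])
s=st();print(s["time"],s["position"],R.from_rotvec(s["tool_rot"]).as_matrix().round(3))
E
```

```text
pics
top {'intrinsics': array([[498.48375213,   0.        , 320.15053526],
       [  0.        , 498.48375213, 195.02531461],
       [  0.        ,   0.        ,   1.        ]]), 'origin': array([0.31724149, 0.03032381, 1.26584173]), 'orientation': array([-1.99495169,  2.2223648 , -0.24688449])}
station [([0.587, 0.023, -0.002], 0.63), ([0.683, 0.394, 0.001], 0.21)]
nose_tip [([0.586, -0.016, 0.069], 0.61)]
stop_face [([0.597, 0.145, 0.068], 0.58)]
rail_hole [([0.589, 0.052, 0.072], 0.76)]
carriage [([0.57, -0.098, 0.064], 0.95)]
carriage_hole [([0.572, -0.133, 0.082], 0.85)]
pin [([0.49, 0.335, 0.002], 0.67)]
peg_rack [([0.533, 0.334, 0.002], 0.59)]
dowel [([0.569, 0.327, -0.001], 0.51)]
solvent [([0.72, 0.205, -0.002], 0.88)]
ink_can [([0.577, -0.385, -0.002], 0.88), ([0.402, -0.36, 0.001], 0.41)]
squeegee []
spatula [([0.686, 0.394, -0.002], 0.83)]
tube_block [([0.805, -0.035, -0.003], 0.77), ([0.586, 0.058, 0.076], 0.47)]
scene {'intrinsics': array([[450.70171243,   0.        , 322.50920848],
       [  0.        , 450.70171243, 199.58781406],
       [  0.        ,   0.        ,  
[... 250 characters left out ...]
0.576, -0.139, 0.079], 0.61)]
stop_face [([0.596, 0.14, 0.073], 0.69), ([0.807, -0.036, 0.001], 0.39)]
rail_hole [([0.591, 0.055, 0.07], 0.89)]
carriage [([0.573, -0.104, 0.061], 0.73)]
carriage_hole [([0.573, -0.14, 0.079], 0.89)]
pin [([0.495, 0.331, 0.003], 0.55)]
peg_rack [([0.533, 0.331, 0.002], 0.65)]
dowel []
solvent [([0.722, 0.214, 0.002], 0.81)]
ink_can [([0.576, -0.389, 0.001], 0.68)]
squeegee [([0.396, -0.358, -0.001], 0.77), ([0.574, -0.139, 0.078], 0.49)]
spatula [([0.681, 0.393, 0.002], 0.94), ([0.493, 0.332, 0.001], 0.54)]
tube_block [([0.805, -0.039, 0.002], 0.84)]
1.5 [0.29429275 0.57957132 0.24159465] [[-0.892  0.453  0.   ]
 [ 0.453  0.892  0.   ]
 [-0.     0.    -1.   ]]
```

View pics/top0.png

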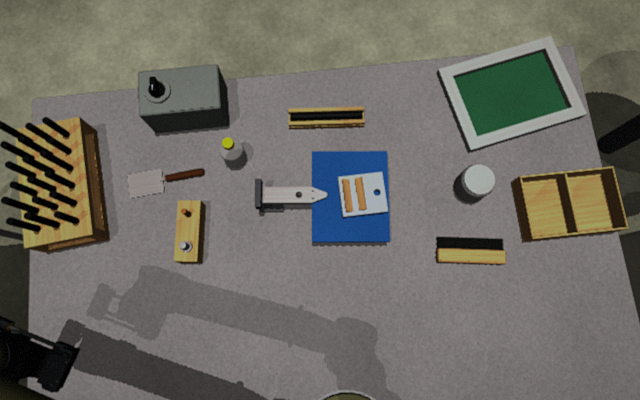

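View pics/scene0.png

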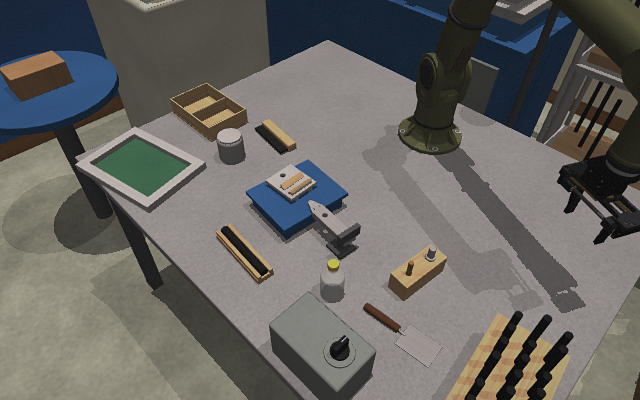

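Run:
```python
from h import *
def fit(P,mask,name,holes=None):
    q=P[mask][:,:2].astype(np.float32)
    # keep largest blob
    n,l,s,c=cv2.connectedComponentsWithStats(mask.astype(np.uint8)); k=1+s[1:,4].argmax(); q=P[l==k]
    r=cv2.minAreaRect((q[:,:2]*1000).astype(np.float32)); print(name,len(q),r,q[:,2].mean())
for n in ["top","scene"]:
    m=ctrl.camera_model(n); P=cloud(m,np.load(f"{n}0.npz")["d"]); x,y,z=P[...,0],P[...,1],P[...,2]
    box=lambda a,b,c,d,e,f:(x>a)&(x<b)&(y>c)&(y<d)&(z>e)&(z<f)
    fit(P,box(.45,.7,-.3,.01,.075,.1),n+" carr top")
    fit(P,box(.45,.72,-.25,.08,.054,.065),n+" shelf")
    fit(P,box(.45,.72,-.04,.14,.066,.0755),n+" arm")
    fit(P,box(.45,.72,.1,.22,.09,.105),n+" stop")
    fit(P,box(.4,.65,.25,.45,.055,.065),n+" rack")
    fit(P,box(.4,.54,.25,.45,.09,.105),n+" pin grip")
    fit(P,box(.54,.65,.25,.45,.08,.12),n+" dowel")
```

```text
top carr top 1804 ((570.816650390625, -103.76060485839844), (102.02985382080078, 110.30572509765625), 0.9145300984382629) 0.08413947522619283
top shelf 4813 ((574.3834228515625, -75.0781021118164), (189.90977478027344, 230.0250244140625), 84.01715087890625) 0.05995743880364206
top arm 914 ((589.337158203125, 61.84268569946289), (159.72659301757812, 41.589847564697266), 83.92959594726562) 0.07088103823781619
top stop 194 ((597.6575317382812, 148.19752502441406), (15.043841361999512, 70.18179321289062), 84.82764434814453) 0.09657301697292137
top rack 1238 ((531.2886352539062, 330.6242980957031), (58.35432434082031, 148.9983673095703), 83.404541015625) 0.05986352959239961
top pin grip 48 ((490.66552734375, 334.61968994140625), (16.147672653198242, 15.935489654541016), 75.83985137939453) 0.09658548994767875
top dowel 41 ((570.3377685546875, 326.757080078125), (13.753490447998047, 11.699995040893555), 71.37128448486328) 0.09894356036436361
scene carr top 967 ((572.3203735351562, -101.12482452392578), (102.89307403564453, 114.12345123291016), 0.2841227352619171) 0.08293055229523395
scene shelf 2725 ((578.6016235351562, -43.798187255859375), (250.50946044921875, 234.31887817382812), 84.0296401977539) 0.059114187243787135
scene arm 538 ((590.1353149414062, 55.79328155517578), (149.3278045654297, 43.04731369018555), 83.4644775390625) 0.07008228742166522
scene stop 144 ((601.7452392578125, 150.41659545898438), (17.39785385131836, 69.41548156738281), 84.4797134399414) 0.09528499805642775
scene rack 941 ((532.6005859375, 333.3509521484375), (58.38433837890625, 155.0760498046875), 83.61920166015625) 0.0591106627235523
scene pin grip 38 ((493.84027099609375, 338.3617248535156), (16.15489387512207, 15.647550582885742), 64.49418640136719) 0.09521868928023111
scene dowel 47 ((573.5440063476562, 329.5028076171875), (11.58239459991455, 12.47049617767334), 35.269466400146484) 0.09648473227498035
```

The top view shows the carriage at about (362,195), askew on the blue shelf. Its strips face the arm, which runs left to the stop at (258,195). The pin is in the near rack hole at (186,246) and the dowel is in the other one at (186,212). The scene view agrees.

From the fits, the station origin is about (0.584, 0.020) m with heading 84°, and the carriage heading is about 91°. I'll push the carriage from behind with two spread fingertips, which will also square it up.

```bash
cat >> h.py <<'E'
O=np.array([.5843,.0197]); TH=np.deg2rad(84.0); U=np.array([np.cos(TH),np.sin(TH)]); N=np.array([-U[1],U[0]])
def W(sx,sy): return O+sx*U+sy*N
def S(p): q=np.array(p)[:2]-O; return np.array([q@U,q@N])
def go(xy,z,head=84.0):
    s=ctrl.get_state(); M=R.from_rotvec(s["tool_rot"]).as_matrix(); p=np.array(s["position"])
    d=M.T@(np.array([xy[0],xy[1],z])-p)*1000
    h=np.degrees(np.arctan2(M[1,0],M[0,0])); t=((h-head+180)%360-180)/5
    print("t=%.2f pos"%s["time"],p.round(4),"S",(S(p)*1000).round(1),"head %.1f"%h,"q7 %.2f"%s["joint_positions"][6],"F",np.round(s["ft_force"],1),"-> tx ty tz",d.round(1),"turn %.2f"%t)
E
python3 -m crank '[{"tx":-50,"ty":-50,"tz":0,"turn":2},{"tx":-95,"ty":-90,"tz":0,"turn":4},{"tx":-140,"ty":-135,"tz":0,"turn":6},{"tx":-180,"ty":-175,"tz":0,"turn":8},{"tx":-225,"ty":-215,"tz":0,"turn":10}]' 60 20
python3 -c "
from h import *
go(W(-.209,.0),.2)"
```

```text
time: 2.12
position: [0.398, 0.284, 0.2419]
tool_rot: [1.961, 2.454, 0.002]
ft_force: [0.9, 0.4, 0.3]
grip_width: 0.697
grip_force: 0.0
t=2.12 pos [0.398  0.284  0.2419] S [243.4 212.9] head 102.8 q7 -0.46 F [0.9 0.4 0.3] -> tx ty tz [-496.9   56.1   41.6] turn 3.75
```

```bash
python3 -m crank '[{"tx":-60,"ty":7,"tz":0,"turn":1},{"tx":-120,"ty":14,"tz":0,"turn":2},{"tx":-180,"ty":20,"tz":0,"turn":3},{"tx":-240,"ty":27,"tz":0,"turn":3.75},{"tx":-300,"ty":34,"tz":0,"turn":3.75}]' >/dev/null
python3 -c "
from h import *
go(W(-.209,.0),.2)"
```

```text
t=2.75 pos [ 4.991e-01 -3.000e-04  2.420e-01] S [-28.8  82.7] head 84.3 q7 -0.16 F [1.1 1.  0.1] -> tx ty tz [-180.7   81.6   42. ] turn 0.06
```

Run:
```python
from h import *
m,im,d=cam("top"); x,y,z=np.moveaxis(cloud(m,d),-1,0)
k=(x>.45)&(x<.7)&(y>-.3)&(y<.01)&(z>.086)&(z<.13)
print(z[k].size, np.percentile(z[k],[50,95]) if k.any() else 0)
```

```text
40 [0.08659665 0.08784423]
```

```bash
python3 -m crank '[{"tx":-50,"ty":23,"tz":0,"turn":0},{"tx":-100,"ty":46,"tz":0,"turn":0},{"tx":-150,"ty":69,"tz":0,"turn":0},{"tx":-181,"ty":82,"tz":0,"turn":0},{"tx":-181,"ty":82,"tz":0,"turn":0}]' >/dev/null
python3 -c "
from h import *
go(W(-.209,.0),.086)
for n in ['top','wrist']:
    m,im,d=cam(n); save(f'pics/{n}1.png',im)
    for q in ['carriage','carriage_hole']: print(n,q,[(S(r['xyz'])*1000,r['xyz'],r['confidence']) for r in ctrl.mark_of(n,q)[:1]])
"
```

```text
t=3.42 pos [ 0.562  -0.19    0.2415] S [-210.9    0.3] head 84.0 q7 0.30 F [ 0.1  0.2 -0.3] -> tx ty tz [  2.2   0.3 155.5] turn 0.01
top carriage [(array([-120.7534614 ,    2.79312729]), [0.5689, -0.1001, 0.0608], 0.6)]
top carriage_hole [(array([-153.93435819,   -3.91195199]), [0.5721, -0.1338, 0.0817], 0.61)]
wrist carriage [(array([-122.30348564,   -1.5929216 ]), [0.5731, -0.1021, 0.0602], 0.57)]
wrist carriage_hole []
```

```bash
python3 -m crank '[{"tx":2,"ty":0,"tz":50,"turn":0},{"tx":2,"ty":0,"tz":100,"turn":0},{"tx":2,"ty":0,"tz":135,"turn":0},{"tx":2,"ty":0,"tz":155,"turn":0},{"tx":2,"ty":0,"tz":155,"turn":0}]' >/dev/null
python3 -m crank '[{"tx":8,"ty":0,"tz":0,"turn":0},{"tx":16,"ty":0,"tz":0,"turn":0},{"tx":22,"ty":0,"tz":0,"turn":0},{"tx":28,"ty":0,"tz":0,"turn":0},{"tx":34,"ty":0,"tz":0,"turn":0}]'
python3 -c "
from h import *
go(W(-.170,.0),.086)
m,im,d=cam('top'); save('pics/top2.png',im)
x,y,z=np.moveaxis(cloud(m,d),-1,0)
"
python3 - <<'E'
import cv2;i=cv2.imread('pics/top2.png')[120:270,240:420];cv2.imwrite('pics/top2c.png',cv2.resize(i,None,fx=4,fy=4,interpolation=cv2.INTER_CUBIC))
E
```

```text
time: 4.97
position: [0.5663, -0.1515, 0.0871]
tool_rot: [2.328, 2.107, 0.0]
ft_force: [-0.8, -4.1, 2.6]
grip_width: 0.692
grip_force: 2.3
t=4.97 pos [ 0.5663 -0.1515  0.0871] S [-172.1    0. ] head 84.3 q7 0.31 F [-0.8 -4.1  2.6] -> tx ty tz [2.1 0.  1.1] turn 0.06
```

View pics/top2c.png

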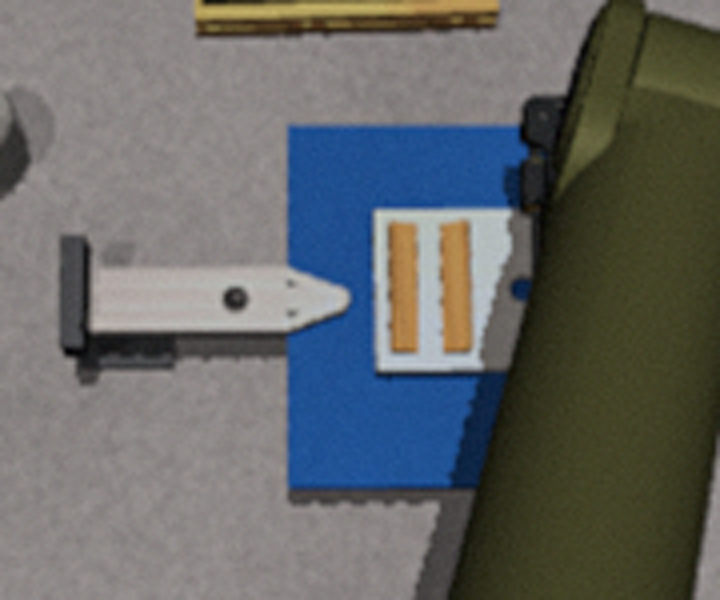

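The carriage is now square (front edge at crop x≈376, mid-row 290) and about 4 mm off the arm's centre row at 298. That is within what the tapered nose can capture, so I'll keep pushing and check the forces.

```bash
python3 -m crank '[{"tx":8,"ty":0,"tz":1,"turn":0},{"tx":16,"ty":0,"tz":1,"turn":0},{"tx":24,"ty":0,"tz":1,"turn":0},{"tx":32,"ty":0,"tz":1,"turn":0},{"tx":40,"ty":0,"tz":1,"turn":0}]'
python3 -m crank '[{"tx":5,"ty":0,"tz":0,"turn":0},{"tx":10,"ty":0,"tz":0,"turn":0},{"tx":15,"ty":0,"tz":0,"turn":0},{"tx":20,"ty":0,"tz":0,"turn":0},{"tx":25,"ty":0,"tz":0,"turn":0}]'
python3 -c "
from h import *
go(W(-.1,.0),.086)
m,im,d=cam('top'); save('pics/top3.png',im)
import cv2;i=cv2.imread('pics/top3.png')[120:270,240:420];cv2.imwrite('pics/top3c.png',cv2.resize(i,None,fx=4,fy=4,interpolation=cv2.INTER_CUBIC))
"
```

```text
time: 5.65
position: [0.5705, -0.1116, 0.0861]
tool_rot: [2.328, 2.107, 0.001]
ft_force: [-0.1, -5.4, 3.9]
grip_width: 0.688
grip_force: 2.6
time: 6.28
position: [0.5718, -0.0872, 0.0857]
tool_rot: [2.329, 2.108, -0.002]
ft_force: [-1.8, -7.0, 5.7]
grip_width: 0.69
grip_force: 3.2
t=6.28 pos [ 0.5718 -0.0872  0.0857] S [-107.6    1.2] head 84.3 q7 0.18 F [-1.8 -7.   5.7] -> tx ty tz [ 7.6  1.3 -0.3] turn 0.06
```

View pics/top3c.png

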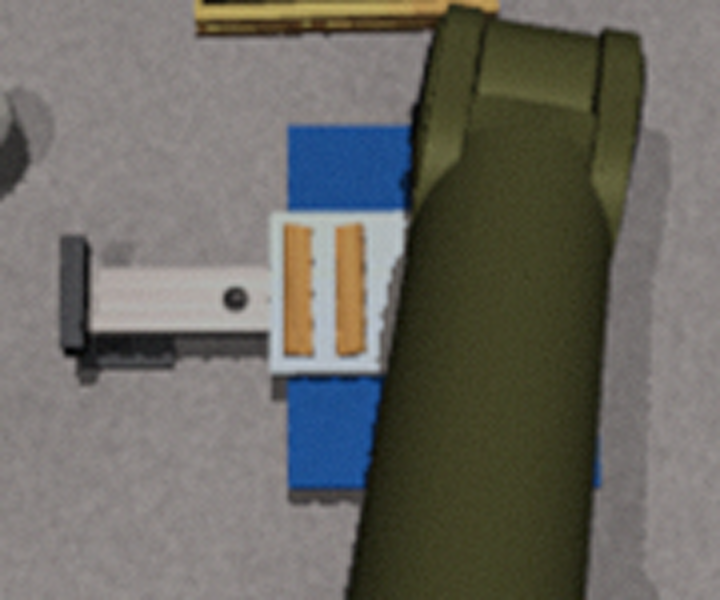

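It is on the nose and square, with mid-row 294 against the arm's 298. I'll continue along the arm.

```bash
python3 -m crank '[{"tx":8,"ty":1,"tz":0,"turn":0},{"tx":16,"ty":1,"tz":0,"turn":0},{"tx":24,"ty":1,"tz":0,"turn":0},{"tx":32,"ty":1,"tz":0,"turn":0},{"tx":40,"ty":1,"tz":0,"turn":0}]'
python3 -m crank '[{"tx":8,"ty":0,"tz":0,"turn":0},{"tx":16,"ty":0,"tz":0,"turn":0},{"tx":24,"ty":0,"tz":0,"turn":0},{"tx":32,"ty":0,"tz":0,"turn":0},{"tx":40,"ty":0,"tz":0,"turn":0}]'
python3 -m crank '[{"tx":5,"ty":0,"tz":0,"turn":0},{"tx":10,"ty":0,"tz":0,"turn":0},{"tx":14,"ty":0,"tz":0,"turn":0},{"tx":18,"ty":0,"tz":0,"turn":0},{"tx":18,"ty":0,"tz":0,"turn":0}]'
python3 -c "
from h import *
go(W(.003,.0),.086)
m,im,d=cam('top'); save('pics/top4.png',im)
P=cloud(m,d); z=P[...,2]; sx=(P[...,:2]-O)@U*1000; sy=(P[...,:2]-O)@N*1000
k=(z>.079)&(z<.093)&(sx>-60)&(sx<118)&(abs(sy)<60)
print('front',np.percentile(sx[k],[99,99.8]),'sy',np.percentile(sy[k&(sx>60)],[.5,99.5]))
"
```

```text
time: 6.95
position: [0.576, -0.0475, 0.0853]
tool_rot: [-2.328, -2.108, 0.004]
ft_force: [-2.7, -6.2, 4.5]
grip_width: 0.693
grip_force: 3.4
time: 7.58
position: [0.5801, -0.0069, 0.085]
tool_rot: [-2.328, -2.107, 0.003]
ft_force: [-1.6, -5.0, 2.6]
grip_width: 0.687
grip_force: 2.4
time: 8.2
position: [0.583, 0.0127, 0.0853]
tool_rot: [-2.327, -2.109, -0.001]
ft_force: [-0.6, -1.2, -1.0]
grip_width: 0.687
grip_force: 0.7
t=8.20 pos [0.583  0.0127 0.0853] S [-7.1  0.6] head 84.4 q7 0.00 F [-0.6 -1.2 -1. ] -> tx ty tz [10.1  0.7 -0.7] turn 0.08
front [111.03060866 111.48871283] sy [-50.95945053  46.96108743]
```

```bash
python3 -m crank '[{"tx":2,"ty":0,"tz":0,"turn":0},{"tx":4,"ty":0,"tz":0,"turn":0},{"tx":6,"ty":0,"tz":0,"turn":0},{"tx":8,"ty":0,"tz":0,"turn":0},{"tx":9,"ty":0,"tz":0,"turn":0}]'
python3 -m crank '[{"tx":1,"ty":0,"tz":0,"turn":0},{"tx":1,"ty":0,"tz":0,"turn":0},{"tx":2,"ty":0,"tz":0,"turn":0},{"tx":2,"ty":0,"tz":0,"turn":0}]'
python3 -m crank '[{"tx":1,"ty":0,"tz":0,"turn":0},{"tx":1,"ty":0,"tz":0,"turn":0}]'
python3 -c "
from h import *
go(W(.003,.0),.086)
m,im,d=cam('top'); 
P=cloud(m,d); z=P[...,2]; sx=(P[...,:2]-O)@U*1000; sy=(P[...,:2]-O)@N*1000
k=(z>.079)&(z<.0905)&(sx>-60)&(sx<130)&(abs(sy)<60)
print('front',np.percentile(sx[k],[99,99.8]),'sy',np.percentile(sy[k&(sx>60)],[.5,99.5]))
"
```

```text
time: 8.88
position: [0.5841, 0.0204, 0.0857]
tool_rot: [2.328, 2.109, 0.001]
ft_force: [-0.3, -1.5, -1.4]
grip_width: 0.694
grip_force: 1.1
time: 9.38
position: [0.5842, 0.0221, 0.0857]
tool_rot: [2.328, 2.109, 0.0]
ft_force: [-0.6, -2.1, -1.1]
grip_width: 0.689
grip_force: 1.2
time: 9.62
position: [0.5843, 0.023, 0.0857]
tool_rot: [2.328, 2.109, 0.0]
ft_force: [-0.3, -2.8, 0.2]
grip_width: 0.691
grip_force: 1.5
t=9.62 pos [0.5843 0.023  0.0857] S [3.3 0.4] head 84.3 q7 -0.02 F [-0.3 -2.8  0.2] -> tx ty tz [-0.3  0.4 -0.3] turn 0.06
front [122.31085715 126.82110519] sy [-51.1041906   47.36752084]
```

```bash
for i in 1; do python3 -m crank '[{"tx":1,"ty":0,"tz":0,"turn":0},{"tx":1,"ty":0,"tz":0,"turn":0}]' | grep -E "pos|ft"; done
python3 -m crank '[{"tx":1,"ty":0,"tz":0,"turn":0},{"tx":1,"ty":0,"tz":0,"turn":0}]'| grep -E "pos|ft"
```

```text
position: [0.5842, 0.023, 0.0857]
ft_force: [-0.3, -5.4, -0.0]
position: [0.5842, 0.0231, 0.0857]
ft_force: [-1.6, -6.1, 0.8]
```

The force rises with no further motion, so the carriage is home. Next I back off, rise and fetch the pin.

```bash
python3 -m crank '[{"tx":-8,"ty":0,"tz":0,"turn":0},{"tx":-14,"ty":0,"tz":0,"turn":0},{"tx":-14,"ty":0,"tz":-50,"turn":0},{"tx":-14,"ty":0,"tz":-100,"turn":0},{"tx":-14,"ty":0,"tz":-150,"turn":0}]' >/dev/null
python3 -c "
from h import *
go([.4916,.3352],.236)"
```

```text
t=10.80 pos [0.5829 0.0119 0.2372] S [-7.9  0.6] head 84.4 q7 -0.07 F [ 0.4 -0.5 -0.8] -> tx ty tz [ 312.8 -122.6    1.6] turn 0.07
```

```bash
python3 -m crank '[{"tx":50,"ty":-20,"tz":0,"turn":0},{"tx":100,"ty":-40,"tz":0,"turn":0},{"tx":150,"ty":-60,"tz":0,"turn":0},{"tx":200,"ty":-80,"tz":0,"turn":0},{"tx":250,"ty":-100,"tz":0,"turn":0}]' 50 >/dev/null
python3 -m crank '[{"tx":40,"ty":-15,"tz":0,"turn":0},{"tx":63,"ty":-23,"tz":0,"turn":0},{"tx":63,"ty":-23,"tz":0,"turn":0},{"tx":63,"ty":-23,"tz":0,"turn":0}]' >/dev/null
python3 - <<'E'
from h import *
go([.4916,.3352],.087)
m,im,d=cam('wrist'); save('pics/wrist5.png',im)
P=cloud(m,d); x,y,z=np.moveaxis(P,-1,0)
for nm,k in [("pin",(x>.45)&(x<.54)&(y>.29)&(y<.38)&(z>.09)&(z<.105)),("flange",(x>.45)&(x<.54)&(y>.29)&(y<.38)&(z>.0625)&(z<.075))]:
    q=P[k]; print(nm,len(q)); 
    if len(q)>5: print(cv2.minEnclosingCircle((q[:,:2]*1000).astype(np.float32)),np.median(q,0))
print([(r['xyz'],r['confidence']) for r in ctrl.mark_of('wrist','pin')[:2]])
m,im,d=cam('top'); save('pics/top5.png',im)
for c in ['scene']:
  m,im,d=cam(c); save('pics/scene5.png',im)
P=cloud(*[(mm,dd) for mm,_,dd in [cam('top')]][0])
z=P[...,2]; sx=(P[...,:2]-O)@U*1000; sy=(P[...,:2]-O)@N*1000
k=(z>.079)&(z<.089)&(sx>-30)&(sx<119)&(abs(sy)<60); 
print('carr',k.sum(),cv2.minAreaRect(np.stack([sx[k],sy[k]],1).astype(np.float32)))
for c in ['top','scene']:
  for q in ['carriage','carriage_hole']: print(c,q,[((S(r['xyz'])*1000).round(1),r['confidence']) for r in ctrl.mark_of(c,q)[:1]])
i=cv2.imread('pics/top5.png')[140:250,170:350];cv2.imwrite('pics/top5c.png',cv2.resize(i,None,fx=4,fy=4,interpolation=cv2.INTER_CUBIC))
E
```

```text
t=11.93 pos [0.4927 0.3324 0.2357] S [301.4 123.8] head 84.2 q7 -0.68 F [-0.4  0.4  0.5] -> tx ty tz [  2.8  -1.5 148.7] turn 0.03
pin 363
((492.0526123046875, 338.2017822265625), 8.895301818847656) [0.49217045 0.33899795 0.09754485]
flange 363
((491.4801330566406, 336.71881103515625), 40.142154693603516) [0.49364121 0.3444683  0.06569559]
[([0.4917, 0.341, 0.0041], 0.58)]
carr 1206 ((66.3661880493164, -1.4330024719238281), (105.20487976074219, 100.22128295898438), 0.10534651577472687)
top carriage [(array([69.4,  0.7]), 0.56)]
top carriage_hole [(array([36.7, -3.4]), 0.91)]
scene carriage [(array([69.3, -2.8]), 0.57)]
scene carriage_hole [(array([34.7, -5.5]), 0.82)]
```

View pics/top5c.png

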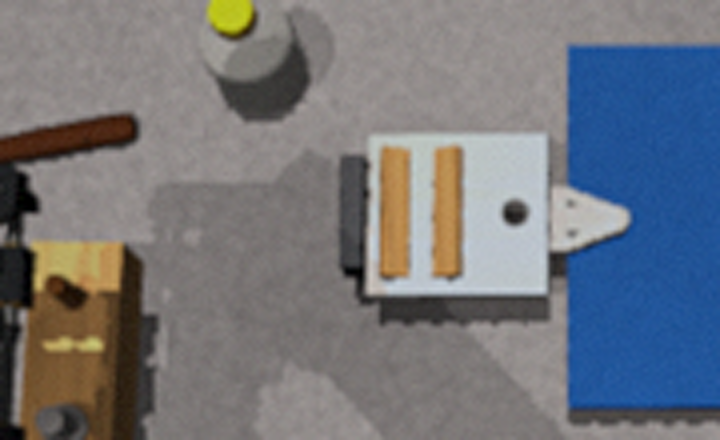

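View pics/wrist5.png

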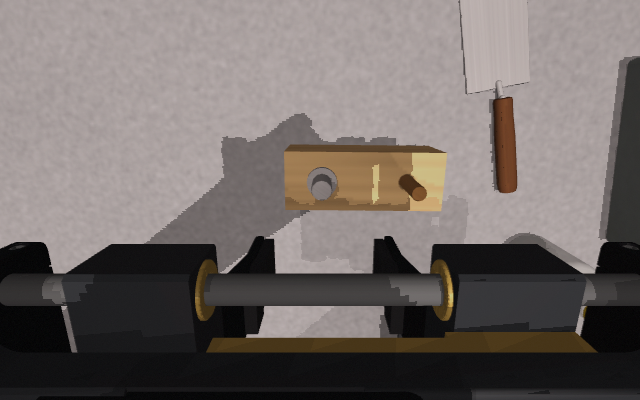

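The top view shows the carriage against the stop, with its hole at (515,212). The wrist view shows the pin at (321,185) and the dowel at (415,188), both clear of the finger path. I'll grasp the pin now.

```bash
python3 -m crank '[{"tx":4,"ty":-1,"tz":45,"turn":0},{"tx":4,"ty":-1,"tz":90,"turn":0},{"tx":4,"ty":-1,"tz":120,"turn":0},{"tx":4,"ty":-1,"tz":140,"turn":0},{"tx":4,"ty":-1,"tz":148,"turn":0}]' | grep -E "pos|ft"
python3 -m crank '[{"tx":0,"ty":0,"tz":0,"turn":0},{"tx":0,"ty":0,"tz":0,"turn":0},{"tx":0,"ty":0,"tz":0,"turn":0},{"tx":0,"ty":0,"tz":0,"turn":0},{"tx":0,"ty":0,"tz":0,"turn":0}]' 5 25
```

```text
position: [0.4906, 0.3388, 0.0867]
ft_force: [0.3, 0.8, 0.6]
time: 13.62
position: [0.4912, 0.3392, 0.0882]
tool_rot: [-2.329, -2.109, -0.002]
ft_force: [-0.5, 1.0, 2.9]
grip_width: 0.199
grip_force: 25.0
```

```bash
python3 -m crank '[{"tx":0,"ty":0,"tz":-15,"turn":0},{"tx":0,"ty":0,"tz":-40,"turn":0},{"tx":0,"ty":0,"tz":-80,"turn":0},{"tx":0,"ty":0,"tz":-120,"turn":0},{"tx":0,"ty":0,"tz":-150,"turn":0}]' | grep -E "pos|ft|grip"
python3 - <<'E'
from h import *
go(W(.032,-.0007),.236)
m,im,d=cam('wrist'); save('pics/wrist6.png',im)
for c in ['wrist','scene','top']:
  if c!='wrist': cam(c)
  for q in ['pin']: print(c,q,[(np.round(r['xyz'],4),totool(np.array(r['xyz'])-ctrl.get_state()['position']).round(1),r['confidence']) for r in ctrl.mark_of(c,q)[:2]])
E
```

```text
position: [0.4911, 0.3389, 0.2404]
ft_force: [0.6, 0.5, -1.7]
grip_width: 0.197
grip_force: 25.0
t=14.25 pos [0.4911 0.3389 0.2404] S [307.7 126. ] head 84.3 q7 -0.68 F [ 0.6  0.5 -1.7] -> tx ty tz [-276.4  125.2    4.1] turn 0.06
wrist pin [(array([0.4916, 0.3376, 0.1583]), array([-2.9, -1.2, 84.1]), 0.96), (array([ 0.7224,  0.2096, -0.0027]), array([-108.3,  240.3,  245.7]), 0.36)]
scene pin [(array([0.4971, 0.3351, 0.1566]), array([-3.1,  6.6, 81.3]), 0.52)]
top pin [(array([0.4915, 0.3341, 0.1529]), array([-4. ,  2. , 83.2]), 0.56)]
```

View pics/wrist6.png

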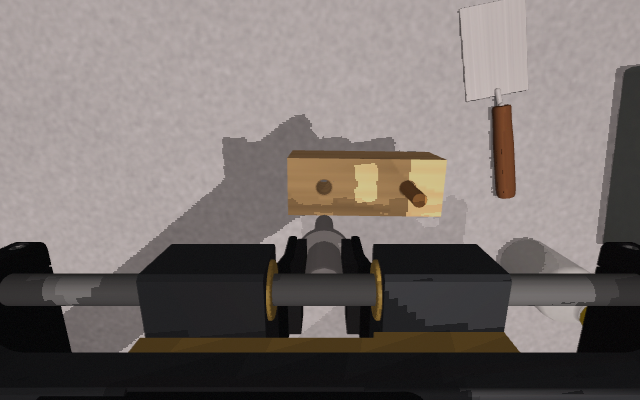

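The pin is held, with its tip at (323,222) pointing down. Next I hover over the hole and measure the tip and the hole with the same wrist camera.

```bash
python3 -m crank '[{"tx":-45,"ty":21,"tz":0,"turn":0},{"tx":-90,"ty":42,"tz":0,"turn":0},{"tx":-135,"ty":62,"tz":0,"turn":0},{"tx":-180,"ty":83,"tz":0,"turn":0},{"tx":-225,"ty":104,"tz":0,"turn":0}]' | grep -E "pos"
python3 -m crank '[{"tx":-30,"ty":13,"tz":0,"turn":0},{"tx":-48,"ty":21,"tz":0,"turn":0},{"tx":-48,"ty":21,"tz":30,"turn":0},{"tx":-48,"ty":21,"tz":45,"turn":0},{"tx":-48,"ty":21,"tz":45,"turn":0}]' | grep -E "pos"
cat > meas.py <<'E'
from h import *
import sys
go(W(.032,0),.2)
s=ctrl.get_state(); M=R.from_rotvec(s["tool_rot"]).as_matrix(); p=np.array(s["position"])
m,im,d=cam('wrist'); save(sys.argv[1],im)
P=cloud(m,d); T=(P-p)@M*1000
k=(d>0)&(abs(T[...,1])<11)&(abs(T[...,0])<16)&(T[...,2]>36)&(T[...,2]<90)
for a in range(36,86,8):
    q=T[k&(T[...,2]>=a)&(T[...,2]<a+8)]
    if len(q)>5: print("shaft",a,len(q),"x[max,min]",q[:,0].max().round(1),q[:,0].min().round(1),"y",q[:,1].min().round(1),q[:,1].max().round(1))
top=(P[...,2]>.079)&(P[...,2]<.086)&(abs(T[...,0])<90)&(abs(T[...,1])<60)
if top.sum(): print("plate z",np.median(P[top][:,2]),"y rng",np.percentile(T[top][:,1],[.5,99.5]))
for q in ['pin','carriage_hole','rail_hole','carriage','station']:
    print(q,[(np.round(r['xyz'],4),((np.array(r['xyz'])-p)@M*1000).round(1),round(r['confidence'],2)) for r in ctrl.mark_of('wrist',q)[:2]])
E
python3 meas.py pics/wrist7.png
```

```text
position: [0.5716, 0.1031, 0.2359]
position: [0.5868, 0.0553, 0.1904]
t=15.80 pos [0.5868 0.0553 0.1904] S [35.7  1.2] head 84.4 q7 -0.12 F [ 0.5  0.6 -0.8] -> tx ty tz [-3.7  1.1 -9.6] turn 0.08
shaft 44 10 x[max,min] 5.1 4.2 y -1.8 3.5
shaft 52 64 x[max,min] 5.2 1.3 y -4.4 6.1
shaft 60 70 x[max,min] 5.1 0.3 y -4.6 6.3
shaft 68 51 x[max,min] 5.0 -0.1 y -4.8 6.4
plate z 0.08179593466286789 y rng [-45.21189008  54.06132904]
pin [(array([0.5855, 0.0556, 0.1087]), array([ 0.2, -1. , 81.7]), 0.65)]
carriage_hole [(array([0.5875, 0.0533, 0.0791]), array([ -1.8,   1.3, 111.3]), 0.73)]
rail_hole [(array([0.5882, 0.0508, 0.0705]), array([ -4.2,   2.3, 119.9]), 0.88)]
carriage [(array([0.5955, 0.0879, 0.0606]), array([ 33.4,   6. , 129.7]), 0.77)]
station [(array([ 5.855e-01,  2.240e-02, -3.000e-04]), array([-32.6,   2.7, 190.8]), 0.69)]
```

View pics/wrist7.png

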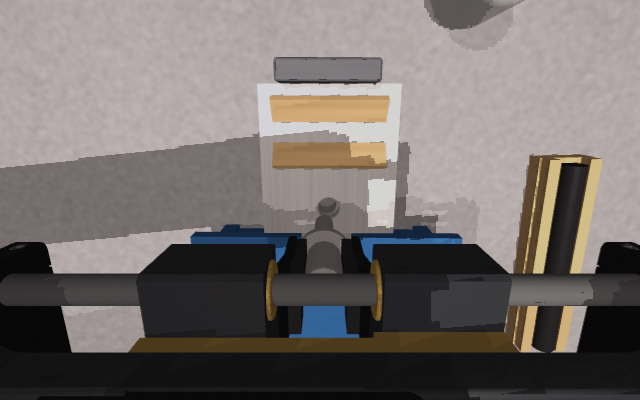

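The wrist view shows the hole at (328,206), the pin tip just in front of it at (323,215) and the stop at (328,70). I'll refine using the stop, the plate and the hole rim.

```bash
cat > m2.py <<'E'
from h import *
s=ctrl.get_state(); M=R.from_rotvec(s["tool_rot"]).as_matrix(); p=np.array(s["position"])
m,im,d=cam('wrist'); P=cloud(m,d); T=(P-p)@M*1000; z=P[...,2]
def rect(k,n):
    c,l,st_,_=cv2.connectedComponentsWithStats(k.astype(np.uint8)); j=1+st_[1:,4].argmax(); q=T[l==j][:,:2].astype(np.float32)
    print(n,len(q),cv2.minAreaRect(q)); return q
rect((z>.092)&(z<.102)&(T[...,0]>50)&(T[...,0]<130),"stop")
q=rect((z>.078)&(z<.0855)&(T[...,0]>-60)&(abs(T[...,1]-4)<70),"plate")
for a in (20,35,50,65,80):
    r=q[abs(q[:,0]-a)<4]; print(a,r[:,1].min(),r[:,1].max(),(r[:,1].min()+r[:,1].max())/2)
print("plate front x",q[:,0].max())
# hole: project pixels to plate plane
K=m["intrinsics"]; Rm=R.from_rotvec(m["orientation"]).as_matrix()
v,u=np.mgrid[185:235,295:360]; ray=np.stack([(u-K[0,2])/K[0,0],(v-K[1,2])/K[1,1],np.ones(u.shape)],-1)@Rm.T
o=np.array(m["origin"]); t=(.0815-o[2])/ray[...,2]; G=((o+ray*t[...,None]-p)@M)*1000
g=cv2.cvtColor(im,cv2.COLOR_RGB2GRAY)[185:235,295:360]
zz=z[185:235,295:360]
dark=(zz<.0765)&(zz>0)&(zz>-.02)
print("below plate px",dark.sum())
for r in range(8,35,2): print(r+185,' '.join('%3d'%c for c in g[r,18:52]))
print("rows->x",G[[8,20,30],30,0],"cols->y",G[20,[18,30,51],1])
E
python3 m2.py
```

```text
stop 2633 ((96.44593048095703, 0.7295875549316406), (14.999428749084473, 70.14991760253906), 0.13870912790298462)
plate 14051 ((33.9338264465332, 1.8332366943359375), (110.43038940429688, 100.47412872314453), 0.008483799174427986)
20 -47.953434 52.027466 2.037016
35 -47.902332 52.069897 2.0837822
50 -47.95851 51.857582 1.9495354
65 -47.93685 51.83191 1.9475288
80 -48.239887 51.820553 1.7903328
plate front x 89.15406
below plate px 359
193 147 146 145 144 145 146 147 147 147 148 147 145 145 146 146 145 144 144 146 146 145 145 143 144 145 143 143 143 140 141 143 143 144 145
195 147 146 145 145 145 146 146 147 148 147 146 145 145 146 146 146 144 145 145 147 146 144 143 144 144 143 143 142 140 141 142 143 145 146
197 148 146 145 145 146 147 133 131 117 104 101 102  96  96 101 109 123 137 146 147 146 145 143 145 145 145 144 143 141 141 143 144 146 146
199 148 146 144 138 122  98  93  93  93  93  92  91  89  89  90  89  89  91 103 119 132 144 143 144 145 145 143 143 141 142 143 144 146 146
201 148 147 131 109  90  90  91  93  95  95  94  93  92  92  91  90  91  91  66 101 117 121 141 144 1
[... 690 characters left out ...]
 102 112 117 117 117 115 114 114 115 116 117 119
213 119 117 109 102  90  76  75  75  74  79  82  87  84  85  87  77  75  74  74  72  93 102 111 116 118 117 117 115 114 115 115 116 118 118
215 118 118 117 116 107 104  93  73  70  66  66  65  67  68  72  74  74  89 103 104 111 116 116 117 118 118 116 115 115 116 116 115 117 118
217 118 118 117 116  94  67  65  65  65  65  65  65  65  63  65  65  63  95 116 118 118 117 116 117 118 117 117 116 115 116 116 116 117 118
219 119 118 116  70  63  63  64  65  65  66  65  65  66  64  64  64  64  62  62 114 117 116 115 117 118 117 116 115 115 116 115 116 118 117
rows->x [ 9.93342991  0.42548854 -7.63974586] cols->y [-7.27898444  1.94867754 18.09850071]
```

The stop (y 0.7) and plate (y 1.9) put the hole at about (−1.1, 1.1) relative to the TCP, and the shaft is at (−0.9, 0.8). They line up, so I'll lower gently.

```bash
python3 -m crank '[{"tx":0,"ty":0.3,"tz":8,"turn":0},{"tx":0,"ty":0.3,"tz":15,"turn":0},{"tx":0,"ty":0.3,"tz":20,"turn":0},{"tx":0,"ty":0.3,"tz":20,"turn":0}]' | grep -E "pos|ft"
python3 meas.py pics/wrist8.png; python3 m2.py | head -8
python3 -m crank '[{"tx":0,"ty":0,"tz":4,"turn":0},{"tx":0,"ty":0,"tz":8,"turn":0},{"tx":0,"ty":0,"tz":12,"turn":0},{"tx":0,"ty":0,"tz":16,"turn":0},{"tx":0,"ty":0,"tz":16,"turn":0}]' | grep -E "pos|ft"
```

```text
position: [0.5882, 0.0548, 0.1718]
ft_force: [-0.3, 0.8, -0.9]
t=16.65 pos [0.5882 0.0548 0.1718] S [35.3 -0.2] head 84.3 q7 -0.12 F [-0.3  0.8 -0.9] -> tx ty tz [ -3.4  -0.2 -28.2] turn 0.07
shaft 44 7 x[max,min] 5.1 4.2 y -1.8 3.5
shaft 52 70 x[max,min] 5.1 1.4 y -4.4 6.1
shaft 60 67 x[max,min] 5.0 -1.0 y -5.2 6.3
shaft 68 51 x[max,min] 5.0 0.2 y -4.8 6.4
shaft 84 299 x[max,min] 15.8 -11.9 y -11.0 11.0
plate z 0.08181295355983402 y rng [-46.98209187  52.36187084]
pin [(array([0.5872, 0.0542, 0.0902]), array([-0.7, -0.8, 81.6]), 0.76)]
carriage_hole [(array([0.5886, 0.0534, 0.0829]), array([-1.3,  0.7, 88.9]), 0.67)]
rail_hole [(array([0.589 , 0.0545, 0.0704]), array([ -0.2,   1. , 101.4]), 0.61)]
carriage [(array([0.5962, 0.0875, 0.0604]), array([ 33.3,   4.9, 111.4]), 0.81)]
station [(array([5.863e-01, 2.410e-02, 1.000e-04]), array([-30.7,   1.4, 171.7]), 0.9)]
stop 3163 ((96.51244354248047, 0.7968597412109375), (70.14546203613281, 15.205970764160156), 89.71805572509766)
plate 16169 ((33.9836311340332, 1.94989013671875), (110.80245971679688, 100.40511322021484), 0.09138888865709305)
20 -48.269558 51.911137 1.8207893
35 -48.080032 52.150356 2.035162
50 -48.20462 52.013836 1.9046078
65 -47.954983 51.9829 2.013958
80 -48.174335 51.999416 1.9125404
plate front x 89.43815
position: [0.5884, 0.0549, 0.1561]
ft_force: [0.1, 0.4, -0.8]
```

```bash
python3 -m crank '[{"tx":0,"ty":0.3,"tz":4,"turn":0},{"tx":0,"ty":0.3,"tz":8,"turn":0},{"tx":0,"ty":0.3,"tz":12,"turn":0},{"tx":0,"ty":0.3,"tz":16,"turn":0},{"tx":0,"ty":0.3,"tz":16,"turn":0}]' | grep -E "pos|ft"
```

```text
position: [0.5886, 0.0548, 0.1401]
ft_force: [0.0, 0.0, -1.8]
```

Tip is now at about 57 mm, inside the arm's hole, with no contact force. Flange contact is expected at TCP z ≈ 0.109.

```bash
python3 -m crank '[{"tx":0,"ty":0,"tz":6,"turn":0},{"tx":0,"ty":0,"tz":12,"turn":0},{"tx":0,"ty":0,"tz":18,"turn":0},{"tx":0,"ty":0,"tz":24,"turn":0},{"tx":0,"ty":0,"tz":28,"turn":0}]' | grep -E "pos|ft"
python3 -m crank '[{"tx":0,"ty":0,"tz":1,"turn":0},{"tx":0,"ty":0,"tz":1,"turn":0}]' | grep -E "pos|ft"
```

```text
position: [0.5888, 0.0548, 0.112]
ft_force: [0.5, -1.1, -1.4]
position: [0.589, 0.0548, 0.1117]
ft_force: [0.1, -1.4, -0.9]
```

Now I release, opening to 45 mm, then rise clear and check.

```bash
python3 -m crank '[{"tx":0,"ty":0,"tz":0,"turn":0},{"tx":0,"ty":0,"tz":0,"turn":0},{"tx":0,"ty":0,"tz":0,"turn":0},{"tx":0,"ty":0,"tz":0,"turn":0},{"tx":0,"ty":0,"tz":0,"turn":0}]' 45 | grep -E "pos|ft|grip"
python3 -m crank '[{"tx":0,"ty":0,"tz":-10,"turn":0},{"tx":0,"ty":0,"tz":-40,"turn":0},{"tx":0,"ty":0,"tz":-80,"turn":0},{"tx":0,"ty":0,"tz":-120,"turn":0},{"tx":0,"ty":0,"tz":-150,"turn":0}]' | grep -E "pos|ft"
python3 -m crank '[{"tx":-40,"ty":0,"tz":0,"turn":0},{"tx":-80,"ty":0,"tz":0,"turn":0},{"tx":-120,"ty":0,"tz":0,"turn":0},{"tx":-120,"ty":0,"tz":0,"turn":0},{"tx":-120,"ty":0,"tz":0,"turn":0}]' | grep -E "pos|ft"
python3 - <<'E'
from h import *
for c in ['wrist','scene','top']:
    m,im,d=cam(c); save(f'pics/{c}9.png',im); P=cloud(m,d); z=P[...,2]; sx=(P[...,:2]-O)@U*1000; sy=(P[...,:2]-O)@N*1000
    k=(abs(sx-32)<25)&(abs(sy)<25)&(z>.095)&(z<.14)
    print(c,k.sum(), z[k].max() if k.any() else '', (np.median(sx[k]),np.median(sy[k])) if k.any() else '')
    k=(z>.079)&(z<.089)&(sx>-30)&(sx<119)&(abs(sy)<60)
    if k.sum()>200: print(' carr',cv2.minAreaRect(np.stack([sx[k],sy[k]],1).astype(np.float32)))
    for q in ['pin','carriage']: print(q,[((S(r['xyz'])*1000).round(1),r['xyz'][2],r['confidence']) for r in ctrl.mark_of(c,q)[:1]])
i=cv2.imread('pics/scene9.png')[150:300,230:410];cv2.imwrite('pics/scene9c.png',cv2.resize(i,None,fx=4,fy=4,interpolation=cv2.INTER_CUBIC))
E
```

```text
position: [0.589, 0.0549, 0.1116]
ft_force: [0.0, -0.2, -0.5]
grip_width: 0.506
grip_force: 0.0
position: [0.5894, 0.0547, 0.2645]
ft_force: [-0.2, 0.3, -0.3]
position: [0.5772, -0.064, 0.2621]
ft_force: [-0.5, -0.3, -0.9]
wrist 515 0.12085872818302112 (np.float64(33.26268334039341), np.float64(-1.5267740482439234))
 carr ((45.0211296081543, -2.639820098876953), (61.17508316040039, 100.15705108642578), 0.3591809868812561)
pin [(array([32.8,  0.2]), 0.0275, 0.62)]
carriage [(array([68.1, -2.5]), 0.0611, 0.72)]
scene 56 0.12096028011656434 (np.float64(37.30119770183137), np.float64(-5.3718446204694565))
 carr ((65.9500961303711, -4.115032196044922), (104.20832061767578, 102.133544921875), 1.0591422319412231)
pin [(array([31.6, -5.2]), 0.0233, 0.46)]
carriage [(array([64.9, -4.5]), 0.0604, 0.86)]
top 57 0.1225800141891189 (np.float64(31.827406018550192), np.float64(0.9028425546539994))
 carr ((66.34431457519531, -1.2698516845703125), (105.03235626220703, 100.31604766845703), 0.21863411366939545)
pin [(array([34. , -4.6]), 0.0217, 0.67)]
carriage [(array([69.1,  1.3]), 0.0648, 0.93)]
```

View pics/scene9c.png

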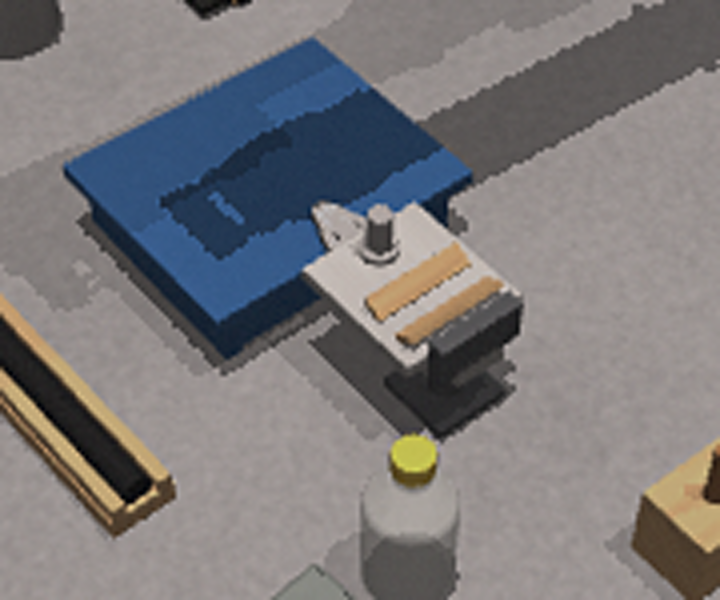

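The scene view shows the pin at (380,230), upright with its flange on the plate, and the carriage against the stop. I'll check the height of the pin's top, then hand in.

Run:
```python
from h import *
for c in ['wrist','top']:
    m,im,d=cam(c); P=cloud(m,d); z=P[...,2]; q=(P[...,:2]-O); sx=q@U*1000; sy=q@N*1000
    k=(abs(sx-32)<20)&(abs(sy)<20); a=z[k&(z>.112)]; f=z[k&(z>.0835)&(z<.093)]; b=z[(abs(sx-32)<22)&(abs(sy)>22)&(abs(sy)<40)&(z>.076)&(z<.09)]
    print(c,'top',np.median(a),'flange',np.median(f) if f.size else 0,'plate',np.median(b))
s=ctrl.get_state(); print(s["time"],s["ft_force"],np.abs(s["qd"]).max())
```

```text
wrist top 0.11854916062176268 flange 0.08671014769073399 plate 0.08174358482676353
top top 0.11781485874555164 flange 0.08556612777906136 plate 0.0809083988792253
21.55 [-0.58266128 -0.64137932 -0.23461432] 0.001206896372590006
```

The pin's top is 37 mm above the plate and the flange 5 mm above it, so the pin is fully seated.

```bash
python3 -c "
from bench import ctrl
print(ctrl.close_job())"
```

```text
the job is handed in; nothing more can be done
None
```

The carriage is home against the stop, the lock pin is fully down through both holes, the robot is clear, and the job was handed in at about 22 s (the hand-in returned no verdict).

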